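Snap the retainer cap into the filter housing with the guided pusher

ROBOT

A 7-joint arm with a two-finger parallel gripper is mounted at the origin on a cart in front of the work surface, level with it; the furniture and walls round the work are solid. World frame = base frame: x ahead of the robot, y to its left, z up, the work surface at z = 0. Lengths are in m, angles in rad, forces in N, time in s.
With the tool pointing down it reaches from about 0.4 to 0.85 m from the base axis. Payload 10.4 kg.
Tool frame: the origin (TCP) lies between the finger pads; the fingertips stand 11 mm ahead of it and the grasp point (between the pads) lies 8 mm behind it; x points along the fingers, y is the direction in which the jaws open and shut, and the axes are right-handed (so a half turn about x gives the same grasp; the last joint's range is limited). The gripper opens to 87 mm and grips with 3 to 60 N. Pads are 19 mm wide; open, the fingers measure 117 mm over their backs; the gripper's body (75 mm by 190 mm) begins 51 mm behind the grasp point.
Start: joints at [1.188, 0.332, -0.065, 1.46, 0.022, 1.35, -0.088], TCP at [0.22, -0.585, 0.234] pointing down, gripper open.
Joint ranges: [-2.6, 2.6], [-0.5, 2.12], [-1.47, 1.34], [0.16, 2.42], [-1.27, 4.41], [0.06, 2.06], [-2.6, 2.6]. Speed limits (rad/s): [2.22, 2.22, 2.79, 2.79, 3.14, 3.14, 3.14].

INTERFACE

Orientations are given as a unit quaternion [x, y, z, w].
In Python, from bench import r, cams, ticket gives the robot as it stands. The module is installed in compiled form; this text tells all that it offers.
- The arm moves only by the tool drive_tool, never from a script. Its argument "moves" is text: rows parted by semicolons, each of 5 numbers parted by spaces: the shift along the world's x, y, z in m, then the turn about the world's z in degrees, then the closure, from 0 (fully open) to 1 (shut). In form: x y z twist grip; .... A call has 1 to 20 rows; each row shifts and turns the commanded pose from where the row before left it; what a row does not reach is not made up. A row lasts 1/8 s, in which the tool goes at most 62.5 mm and 10.7 degrees, less where a joint would pass 70% of its speed; a pose out of reach is approached as far as the arm can. A call is refused whole if a number of a shift passes 0.0625 or a number of a turn 10.7, either way. A call with a gripper value outside its range is refused whole. The fingers move at their own pace and stop on an object; "newtons" is the grip in N (left out, the last holds). Time passes only in rows, so rows that do not move let the fingers close. It gives the time, the measured TCP pose, the force and the opening at its end, in the units of the state.
- r.read_state(): the state, without advancing time (a new reading comes with each control period).
- cams.camera(name): name is "side" or "top"; returns a dict with "color" (384x512x3 uint8, red, green, blue), "fx", "fy", "cx", "cy" (pixels), "distortion" ([k1, k2, p1, p2, k3] as OpenCV has them; the pictures are not rectified), "extrinsics" (4x4, takes a point from camera to world coordinates). Camera axes: x right, y down, z forward; pixel columns grow to the right and rows downward; lengths in m; the calibration is good to about 2 mm. A picture is of the moment at which its call begins. There is no depth.
- ticket.close_job(): hands the job in, once; it reports no verdict.
The state is a dict: "time": time; "joint_positions": joint angles; "joint_vel": joint speeds; "joint_torque": joint torques, N m; "ee_pos": TCP position; "eef_rot": TCP orientation; "ft_force": force on the tool from outside, world axes, zero at the start; "torque": the same for the moment, N m; "width": finger opening in m.
Only numpy, scipy, OpenCV 4.12 (cv2) and the standard library are available. Lean on these libraries where they do the work, as an engineer would, in place of code of your own. Each camera call takes 0.05 s, during which the arm holds its last target.

TASK

Set the yellow retainer cap, knob up, loosely into the mouth of the white filter housing so that it rests on the orange spring clips, and let go of it. Then take the pusher by its black handle, lower its guide block over the steel guide rod, and with the pusher held press the cap straight down until it snaps fully home under all the clips; do not press it home with the fingers. Finally lift the pusher off the rod and stand it upright back on its grey mat, leaving the wash bottle, the beaker and the marker where they are.

Things in the scene. Friction and masses are not known exactly. Their poses are not given: they have to be found in the camera images.
- fixture: Fixed assembly fixture: aluminium base plate 196 x 116 x 12 mm carrying a white round filter housing (outside diameter 96 mm, rim 48 mm above the bench) and, 100 mm from the housing's axis along the fixture's +x, a vertical steel guide rod. Origin on the bench under the housing's axis; z up; the plate reaches from x = -62 to +134 mm. Its position and yaw vary.
- recess_floor (a point): Centre of the housing's recess floor, 20 mm above the bench, on the housing's axis; axes as the fixture's. The recess is 74 mm in diameter. Pressed with about 11 to 16 N the clips give way outward and the cap slides down to this floor; the clips spring back over its flange only in its last 2 mm of travel, so it must be pressed all the way to the floor.
- housing_mouth (a point): Centre of the housing's open mouth, 48 mm above the bench; a funnel, 84 mm wide, narrows to 74 mm over the top 8 mm. Four orange spring clips on the diagonals of the fixture's x and y stand 5.5 mm into the recess, with sloping tops and flat undersides 12 mm above the floor. A cap laid in rests on the slopes, its underside about 20 mm above the floor.
- rod_tip (a point): Top of the guide rod, 165 mm above the bench; the rod is 12 mm in diameter, its last 18 mm tapering to 5 mm. Axes as the fixture's.
- cap_center (a point): Yellow plastic retainer cap, 70 g, at its centre half-way up (27 mm above its underside); z along its axis, up. Flange 70 mm in diameter and 10 mm thick below, a knob 34 mm in diameter above, from 10 to 54 mm over the underside; flat top. Grip the knob's upper part. Starts upright on the bench.
- pusher_grip (a point): Pusher, 300 g, standing upright; this point is in its black handle, 80 mm above the underside: grip here. The handle is a post 30 mm (x) by 26 mm (y), from 26 to 105 mm over the underside, so close the fingers along y. Below it is a flat round white foot 50 mm in diameter; an aluminium arm at 12 to 26 mm height runs along +x to the guide block. Overall 145 x 50 x 105 mm; centre of mass about 20 mm along +x.
- pusher_foot (a point): Centre of the underside of the pusher's foot, right under the handle; axes as the pusher's (x toward the guide block, z up). This face presses on the top of the cap's knob.
- pusher_bore (a point): Centre of the lower mouth of the through bore (17 mm in diameter) in the pusher's guide block, 100 mm from the handle's axis along the pusher's +x, level with the foot's underside. The block is 40 x 40 x 40 mm. With the bore on the rod and the pusher's x along the fixture's x the foot stands over the cap.
- pusher: The whole pusher; origin at the foot's underside, axes as above.
- cap: The whole cap; origin at the centre of its underside, z up.
- mat: Grey plastic mat, 230 (x) x 120 (y) x 4 mm, fixed to the bench; origin at the centre of its underside. The pusher starts on it, with its foot about 50 mm from the centre toward -x and its block 50 mm toward +x.
- wash_bottle: White squeeze bottle with a red spout, 62 x 108 x 189 mm, bystander.
- beaker: Clear plastic beaker, 53 x 57 x 66 mm, bystander; origin at its underside.
- marker_black: Black marker pen, 14 x 138 x 16 mm, lying behind the fixture, bystander.

How it is judged:
By the outcome, as a careful person would: the job done as asked, in the order asked, and still so for the second after the job is handed in, with the robot touching nothing.
It also fails if it takes over 61 s, if anything falls off the work surface, if the arm or the gripper's body presses on something with over 40 N, if the wrist force passes 120 N, or if a joint passes its speed limit or range.

## Working session

There is one attempt and no reset: what is moved stays moved. The work goes in short steps, Python scripts to look and compute and a tool call to move; the robot and the scene stay as the last step left them, time stands still between calls to the robot, and variables do not carry over. Pictures are saved under pics/ and viewed, and the job is handed in when it is done.

Besides the shell and the picture viewer there is one more tool, called after "Emit:" as a command line: name --argument value ..., lists and objects as JSON in quotes. drive_tool: Moves the arm, as the interface text tells. Its arguments: {"type":"object","properties":{"moves":{"type":"string"},"newtons":{"type":"number"}},"required":["moves"]}

```bash
mkdir -p pics; cat > h.py <<'E'
from bench import r,cams,ticket
import numpy as np,cv2
def snap(n,f,crop=None,s=1):
    c=cams.camera(n);im=c["color"][:,:,::-1].copy()
    cv2.imwrite(f"pics/{f}_raw.png",im)
    np.savez(f"pics/{f}.npz",K=np.array([[c["fx"],0,c["cx"]],[0,c["fy"],c["cy"]],[0,0,1]]),d=np.array(c["distortion"]),T=np.array(c["extrinsics"]))
    show(f,f,crop,s);return c
def show(f,out,crop=None,s=1):
    im=cv2.imread(f"pics/{f}_raw.png")
    if crop: im=im[crop[1]:crop[3],crop[0]:crop[2]]
    cv2.imwrite(f"pics/{out}.png",cv2.resize(im,None,fx=s,fy=s,interpolation=cv2.INTER_CUBIC))
def ray(f,u,v):
    z=np.load(f"pics/{f}.npz");p=cv2.undistortPoints(np.array([[[u,v]]],float),z["K"],z["d"])[0,0]
    T=z["T"];return T[:3,3],T[:3,:3]@np.array([p[0],p[1],1])
def atz(f,u,v,h):
    o,d=ray(f,u,v);return o+d*(h-o[2])/d[2]
def proj(f,P):
    z=np.load(f"pics/{f}.npz");T=np.linalg.inv(z["T"])
    return cv2.projectPoints(np.array(P,float).reshape(-1,3),cv2.Rodrigues(T[:3,:3])[0],T[:3,3],z["K"],z["d"])[0][:,0]
E
python3 - <<'E'
from h import *
for n in("top","side"):
    c=snap(n,n+"0",None,1.5);print(n,np.round(c["extrinsics"],3).tolist(),c["fx"])
print(r.read_state())
E
```

```text
top [[-0.029, -0.996, 0.087, 0.413], [-1.0, 0.028, -0.005, 0.116], [0.002, -0.088, -0.996, 1.483], [0.0, 0.0, 0.0, 1.0]] 451.8954907824194
side [[0.304, 0.812, -0.498, 1.105], [0.953, -0.253, 0.168, -0.081], [0.01, -0.526, -0.851, 1.092], [0.0, 0.0, 0.0, 1.0]] 389.0394025439692
{'time': 0.1, 'joint_positions': array([ 1.18840133,  0.33280075, -0.06471175,  1.46085282,  0.02160532,
        1.34989274, -0.0885496 ]), 'joint_vel': array([ 4.47579193e-05, -1.56604500e-03,  6.98675631e-04, -1.10465645e-03,
       -4.04405072e-05,  5.91975715e-04,  5.62854590e-04]), 'joint_torque': array([ 1.91806714e-03, -6.24543357e+01,  2.47394125e-02, -3.90720606e+01,
       -6.15151925e-02,  3.66577122e-02,  3.28258227e-05]), 'ee_pos': array([ 0.2199381 , -0.58467182,  0.23284062]), 'eef_rot': array([-0.69559686, -0.12694879,  0.69579621, -0.12608192]), 'ft_force': array([ 0.50037898, -0.49872346,  0.22004202]), 'torque': array([-0.01741717, -0.05689469, -0.02785411]), 'width': 0.08668662745145014}
```

View pics/top0.png

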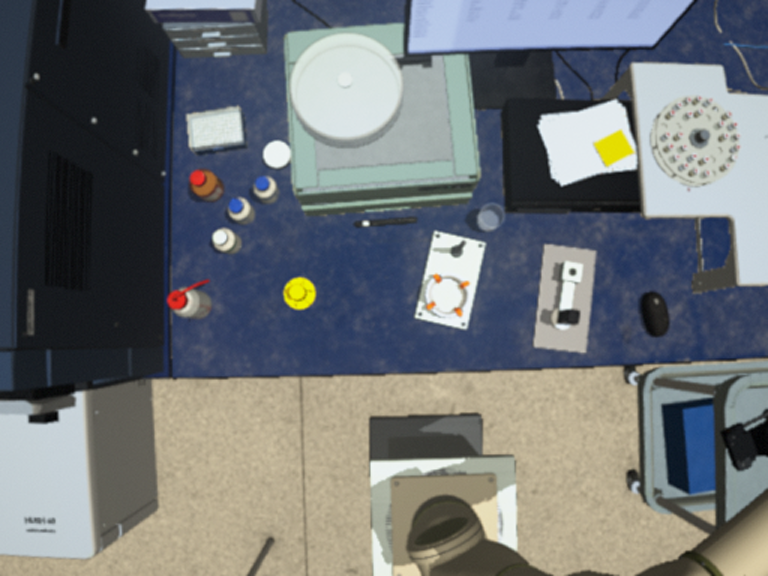

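View pics/side0.png

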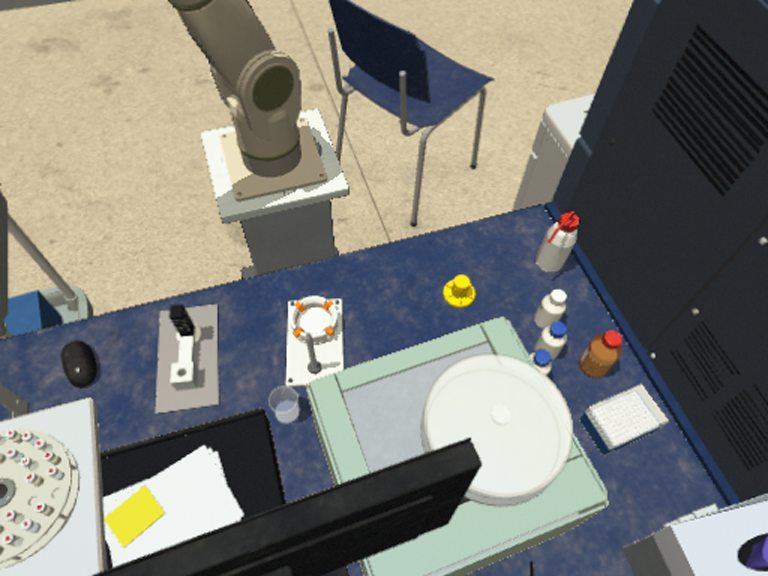

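The top view shows the cap at about (200,195), the fixture at (300,185) and the pusher at (378,195), all in raw pixels. I'll enlarge these areas.

```bash
python3 - <<'E'
from h import *
show("top0","t_fix",(270,145,410,245),5.7)
show("top0","t_cap",(170,170,230,220),10)
show("side0","s_fix",(95,185,245,285),5.3)
show("side0","s_cap",(280,170,340,215),10)
E
```

```text
(no output)
```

View pics/t_fix.png

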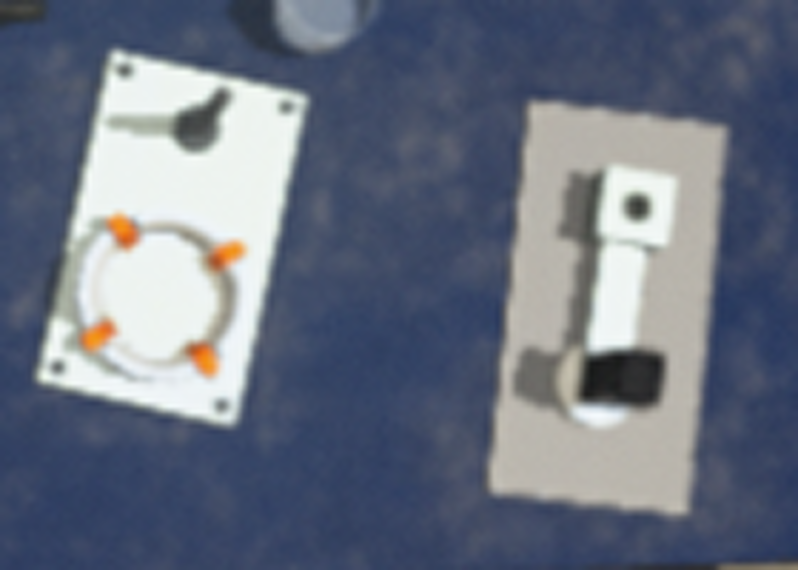

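View pics/t_cap.png

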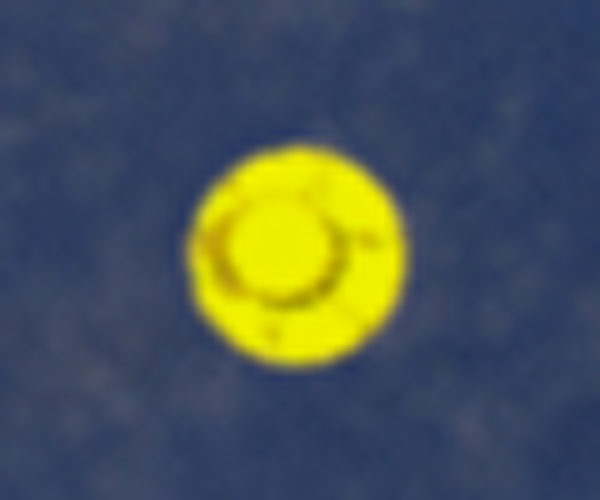

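View pics/s_fix.png

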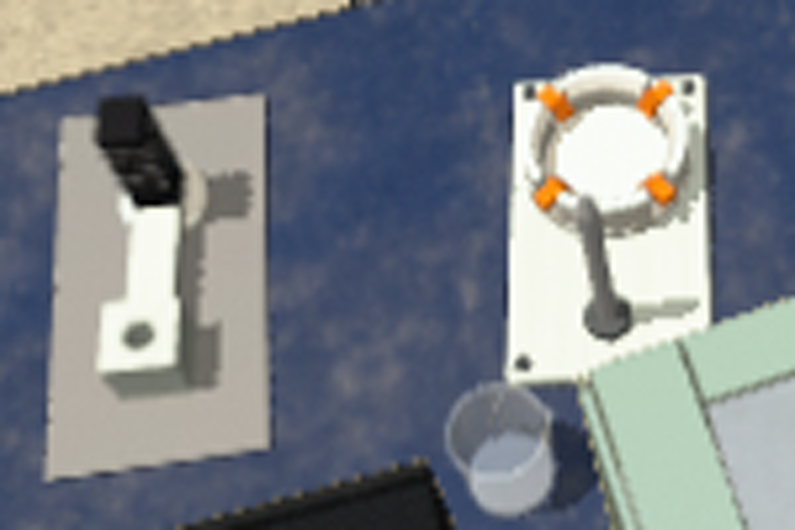

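View pics/s_cap.png

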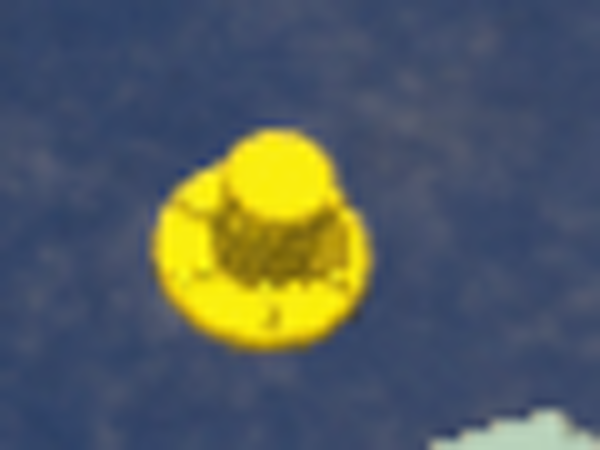

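```bash
cat > m.py <<'E'
from h import *
from scipy.optimize import least_squares
def raw(p,off,s): return [(p[0]+.5)/s-.5+off[0],(p[1]+.5)/s-.5+off[1]]
tf=lambda *p: raw(p,(270,145),5.7); sf=lambda *p: raw(p,(95,185),5.3)
tc=lambda *p: raw(p,(170,170),10); sc=lambda *p: raw(p,(280,170),10)
def fit(name,obs,x0):
    def res(x,full=False):
        c,s=np.cos(x[2]),np.sin(x[2]);o=[]
        for f,uv,P in obs:
            W=[x[0]+c*P[0]-s*P[1],x[1]+s*P[0]+c*P[1],P[2]]
            o.append(proj(f,W)[0]-uv)
        return np.ravel(o)
    q=least_squares(res,x0,loss="soft_l1");print(name,np.round(q.x,4),np.degrees(q.x[2]).round(2));print(np.round(res(q.x).reshape(-1,2),2).tolist())
    return q.x
E
python3 - <<'E'
from m import *
T="top0";S="side0"
print("plate",[np.round(atz(T,*tf(*p),.012),4).tolist() for p in[(112,50),(308,97),(236,427),(38,380)]])
print("clips",np.round(np.mean([atz(T,*tf(*p),.045) for p in[(123,231),(228,254),(204,359),(98,336)]],0),4))
print("clips S",np.round(np.mean([atz(S,*sf(*p),.045) for p in[(555,100),(656,97),(660,188),(550,192)]],0),4))
print("rod",atz(T,*tf(224,94),.165),atz(S,*sf(586,200),.165))
print("bore",atz(T,*tf(637,206),.04),atz(S,*sf(138,335),.04))
print("htop",atz(T,*tf(643,376),.105),atz(S,*sf(122,121),.105))
print("mat",[np.round(atz(T,*tf(*p),.004),4).tolist() for p in[(530,101),(727,126),(688,515),(490,491)]])
print("cap knob",atz(T,*tc(280,248),.054),atz(S,*sc(280,175),.054))
print("cap flange",atz(T,*tc(297,257),.005),)
f=[(T,tf(112,50),(.134,.058,.012)),(T,tf(308,97),(.134,-.058,.012)),(T,tf(236,427),(-.062,-.058,.012)),(T,tf(38,380),(-.062,.058,.012)),(T,tf(224,94),(.1,0,.163)),
(S,sf(586,200),(.1,0,.163)),(S,sf(517,80),(-.062,-.058,.012)),(S,sf(706,75),(-.062,.058,.012)),(S,sf(507,383),(.134,-.058,.012))]
fit("fix",f,[.5,0,0])
m=[(T,tf(*p),q) for p,q in zip([(530,101),(727,126),(688,515),(490,491)],[(.115,.06,.004),(.115,-.06,.004),(-.115,-.06,.004),(-.115,.06,.004)])]
m+=[(S,sf(*p),q) for p,q in zip([(62,117),(265,95),(270,449),(45,480)],[(-.115,-.06,.004),(-.115,.06,.004),(.115,.06,.004),(.115,-.06,.004)])]
fit("mat",m,[.5,-.2,0])
p=[(T,tf(637,206),(.1,0,.04)),(T,tf(643,376),(0,0,.105)),(S,sf(138,335),(.1,0,.04)),(S,sf(122,121),(0,0,.105))]
p+=[(T,tf(*a),b) for a,b in zip([(606,165),(677,177),(670,246),(597,235)],[(.12,.02,.04),(.12,-.02,.04),(.08,-.02,.04),(.08,.02,.04)])]
fit("pusher",p,[.5,-.2,0])
E
```

```text
plate [[0.6486, 0.0044, 0.012], [0.6182, -0.1083, 0.012], [0.4292, -0.0591, 0.012], [0.4594, 0.0533, 0.012]]
clips [ 0.5039 -0.017   0.045 ]
clips S [ 0.5075 -0.018   0.045 ]
rod [ 0.59956933 -0.0412285   0.165     ] [ 0.60479409 -0.04263567  0.165     ]
bore [ 0.54696537 -0.2913053   0.04      ] [ 0.54501234 -0.29154056  0.04      ]
htop [ 0.44824994 -0.27158712  0.105     ] [ 0.44911108 -0.26971055  0.105     ]
mat [[0.6138, -0.2407, 0.004], [0.5962, -0.3588, 0.004], [0.3691, -0.3234, 0.004], [0.3875, -0.2064, 0.004]]
cap knob [0.51869533 0.30339977 0.054     ] [0.51898577 0.30345549 0.054     ]
cap flange [0.51920199 0.30424182 0.005     ]
fix [ 0.5046 -0.0173 -0.2555] -14.64
[[-0.19, -0.09], [-0.35, -0.41], [-0.44, -0.24], [-0.37, 0.04], [0.34, -0.52], [-0.2, -0.73], [-0.41, 0.26], [-0.13, -0.23], [-0.42, -0.35]]
mat [ 0.4921 -0.2816 -0.1536] -8.8
[[-0.26, -0.34], [-0.1, -0.12], [-0.03, -0.06], [-0.53, -0.04], [-0.15, 0.25], [-0.16, -0.4], [-0.3, -0.33], [-0.27, -0.01]]
pusher [ 0.4488 -0.2709 -0.2055] -11.77
[[0.01, 0.08], [-0.21, -0.17], [0.15, 0.49], [-0.44, 0.02], [0.44, 0.18], [-0.22, 0.25], [-0.78, 0.17], [0.2, -0.06]]
```

```bash
python3 - <<'E'
from h import *
from scipy.spatial.transform import Rotation as R
s=r.read_state();print(R.from_quat(s["eef_rot"]).as_matrix().round(3))
y=R.from_quat(s["eef_rot"]).as_matrix()[:,1];print("jaw deg",np.degrees(np.arctan2(y[1],y[0])))
print("bottle",atz("top0",132,202,.0),atz("top0",120,200,.18), "beaker",atz("top0",327,145,.06))
E
```

```text
[[-0.     0.352 -0.936]
 [ 0.001 -0.936 -0.352]
 [-1.    -0.001  0.   ]]
jaw deg -69.38631099045277
bottle [0.50313589 0.5312636  0.        ] [0.49896318 0.51715805 0.18      ] beaker [ 0.66498942 -0.11432748  0.06      ]
```

Emit:
drive_tool --moves "0.035 0.042 0 7.6 0;0.035 0.042 0 7.6 0;0.035 0.042 0 7.6 0;0.035 0.042 0 7.6 0;0.035 0.042 0 7.6 0;0.035 0.042 0 7.6 0;0.035 0.042 0 7.6 0;0.035 0.042 0 7.6 0;0.0017 0.05 0 7.6 0;0.0017 0.05 0 7.6 0;0.0017 0.05 0 7.6 0;0.0017 0.05 0 7.6 0;0.0017 0.05 0 7.6 0;0.0017 0.05 0 7.6 0;0.0017 0.05 0 7.6 0;0.0017 0.05 0 7.6 0;0.0017 0.05 0 7.6 0;0.0017 0.05 0 7.6 0;0.0017 0.05 0 7.6 0;0 0 0 0 0" --newtons 25

```text
time: 2.6
ee_pos: [0.5168, 0.3053, 0.2329]
eef_rot: [0.09, 0.702, -0.089, 0.701]
ft_force: [0.1, -0.8, -0.2]
width: 0.087
```

```bash
cat >> h.py <<'E'
from scipy.spatial.transform import Rotation as R
def st():
    s=r.read_state();M=R.from_quat(s["eef_rot"]).as_matrix();y=M[:,1]
    print("t",round(s["time"],2),"p",s["ee_pos"].round(4),"jaw",np.degrees(np.arctan2(y[1],y[0])).round(2),"down",M[:,0].round(3),"F",s["ft_force"].round(1),"w",round(s["width"],4),"q7",s["joint_positions"][6].round(2))
    return s
E
python3 -c "
from h import *
st()"
```

```text
t 2.6 p [0.5168 0.3053 0.2329] jaw 75.47 down [-0.002  0.002 -1.   ] F [ 0.1 -0.8 -0.2] w 0.087 q7 0.47
```

Emit:
drive_tool --moves "0 0 -0.04 0 0;0 0 -0.04 0 0;0 0 -0.04 0 0;0 0 -0.04 0 0;0 0 0 0 0;0 0 0 0 0"

```text
time: 3.35
ee_pos: [0.5195, 0.3011, 0.0751]
eef_rot: [0.093, 0.701, -0.092, 0.701]
ft_force: [-0.1, 1.2, -0.2]
width: 0.0872
```

```bash
python3 - <<'E'
from h import *
st()
snap("top","t1",(160,160,240,220),10);snap("side","s1",(260,130,340,210),7)
E
```

```text
t 3.35 p [0.5195 0.3011 0.0751] jaw 74.97 down [ 0.001  0.001 -1.   ] F [-0.1  1.2 -0.2] w 0.0872 q7 0.39
```

View pics/s1.png

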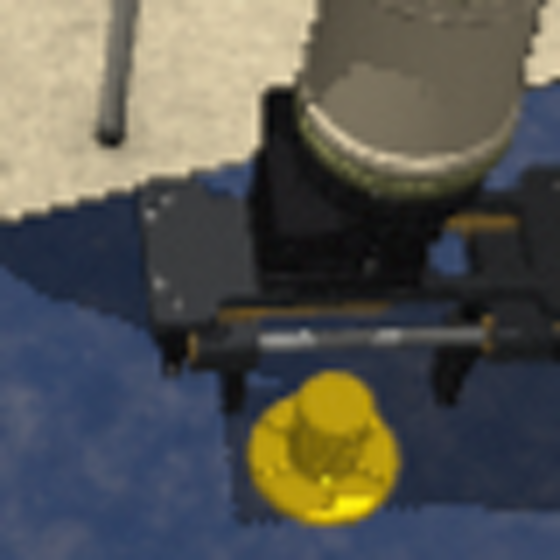

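The fingers straddle the knob, seen at crop (335,405). I'll go down and grip.

Emit:
drive_tool --moves "0 0.0013 -0.02 0 0;0 0.0013 -0.02 0 0;0 0 0 0 0;0 0 0 0 0.8;0 0 0 0 0.8;0 0 0 0 0.8;0 0 0 0 0.8;0 0 0 0 0.8;0 0 0 0 0.8" --newtons 25

```text
time: 4.58
ee_pos: [0.5188, 0.3036, 0.0336]
eef_rot: [0.092, 0.701, -0.092, 0.701]
ft_force: [0.6, -0.2, -0.7]
width: 0.0349
```

```bash
python3 -c "
from h import *
st()"
```

```text
t 4.58 p [0.5188 0.3036 0.0336] jaw 75.01 down [ 0.  0. -1.] F [ 0.6 -0.2 -0.7] w 0.0349 q7 0.35
```

Emit:
drive_tool --moves "0 0 0.035 0 0.8;0 0 0.045 0 0.8;0 0 0.045 0 0.8;-0.0018 -0.04 0 0 0.8;-0.0018 -0.04 0 0 0.8;-0.0018 -0.04 0 0 0.8;-0.0018 -0.04 0 0 0.8;-0.0018 -0.04 0 0 0.8;-0.0018 -0.04 0 0 0.8;-0.0018 -0.04 0 0 0.8;-0.0016 -0.041 0 0 0.8;0 0 0 0 0.8;0 0 0 0 0.8;0 0 0 0 0.8"

```text
time: 6.32
ee_pos: [0.5046, -0.0161, 0.1586]
eef_rot: [0.092, 0.701, -0.091, 0.701]
ft_force: [0.2, 0.2, -1.6]
width: 0.0336
```

```bash
python3 - <<'E'
from h import *
st()
snap("top","t2",(260,140,340,220),7);snap("side","s2",(165,150,265,230),7)
E
```

```text
t 6.33 p [ 0.5046 -0.0161  0.1586] jaw 75.13 down [ 0.  0. -1.] F [ 0.2  0.2 -1.6] w 0.0336 q7 1.11
```

View pics/s2.png

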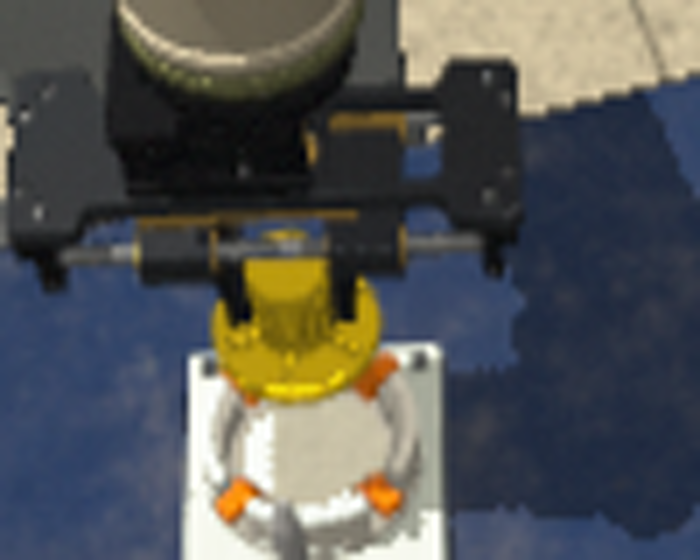

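View pics/t2.png

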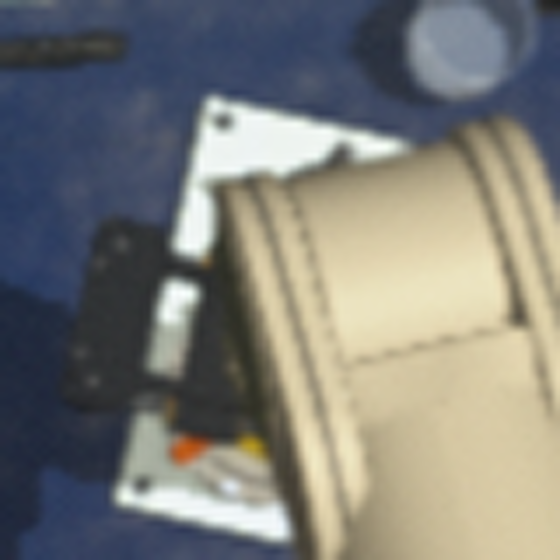

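Emit:
drive_tool --moves "0 -0.001 -0.03 0 0.8;0 0 -0.03 0 0.8;0 0 -0.012 0 0.8;0 0 -0.006 0 0.8;0 0 -0.004 0 0.8;0 0 0 0 0.8;0 0 0 0 0.8"

```text
time: 7.3
ee_pos: [0.505, -0.0184, 0.0771]
eef_rot: [0.092, 0.701, -0.092, 0.701]
ft_force: [-0.4, 0.2, 0.1]
width: 0.0334
```

```bash
python3 - <<'E'
from h import *
st()
snap("side","s3",(165,150,265,230),7)
E
```

```text
t 7.3 p [ 0.505  -0.0184  0.0771] jaw 75.01 down [ 0.001 -0.    -1.   ] F [-0.4  0.2  0.1] w 0.0334 q7 1.03
```

View pics/s3.png

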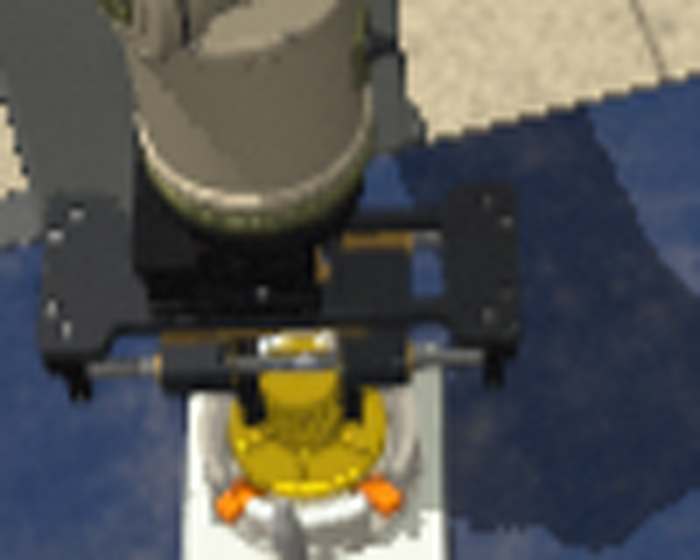

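Emit:
drive_tool --moves "0 0.0005 -0.002 0 0.8;0 0 -0.001 0 0.8;0 0 0 0 0.8;0 0 0 0 0.3;0 0 0 0 0.1;0 0 0 0 0.1;0 0 0 0 0.1"

```text
time: 8.22
ee_pos: [0.5046, -0.0179, 0.0736]
eef_rot: [0.092, 0.701, -0.092, 0.701]
ft_force: [0.3, -0.1, -0.0]
width: 0.0655
```

```bash
python3 - <<'E'
from h import *
st()
snap("side","s4",(165,150,265,230),7)
E
```

```text
t 8.22 p [ 0.5046 -0.0179  0.0736] jaw 75.01 down [ 0.  0. -1.] F [ 0.3 -0.1 -0. ] w 0.0655 q7 1.03
```

View pics/s4.png

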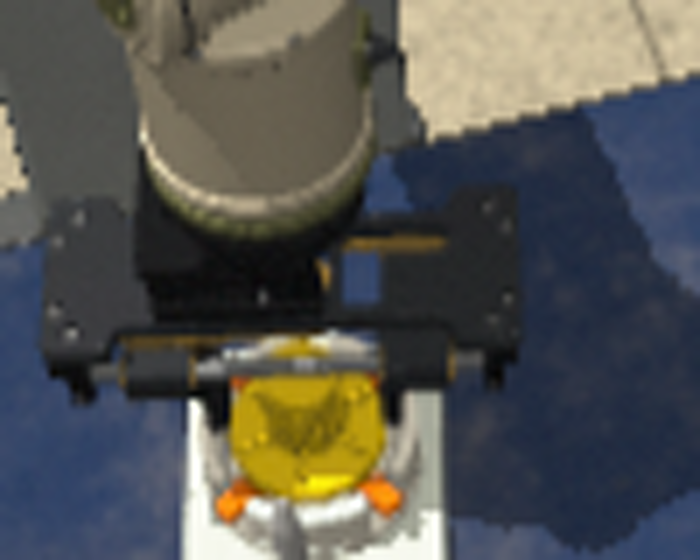

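Emit:
drive_tool --moves "0 0 0 0 0;0 0 0.03 0 0;0 0 0.05 0 0;0 0 0.04 0 0;0 -0.042 0 0.5 0;-0.011 -0.042 0 0.5 0;-0.011 -0.042 0 0.5 0;-0.011 -0.042 0 0.5 0;-0.011 -0.042 0 0.5 0;-0.012 -0.043 0 0.7 0;0 0 0 0 0;0 0 0 0 0;0 0 0 0 0"

```text
time: 9.9
ee_pos: [0.4491, -0.2696, 0.1937]
eef_rot: [0.072, 0.703, -0.072, 0.704]
ft_force: [-0.3, 0.4, -0.6]
width: 0.0867
```

```bash
python3 - <<'E'
from h import *
st()
snap("side","s5",(165,150,265,230),7);snap("top","t5",(260,140,380,230),6)
show("s5","s5b",(80,130,180,260),5)
E
```

```text
t 9.9 p [ 0.4491 -0.2696  0.1937] jaw 78.33 down [ 0.  0. -1.] F [-0.3  0.4 -0.6] w 0.0867 q7 1.72
```

View pics/s5.png

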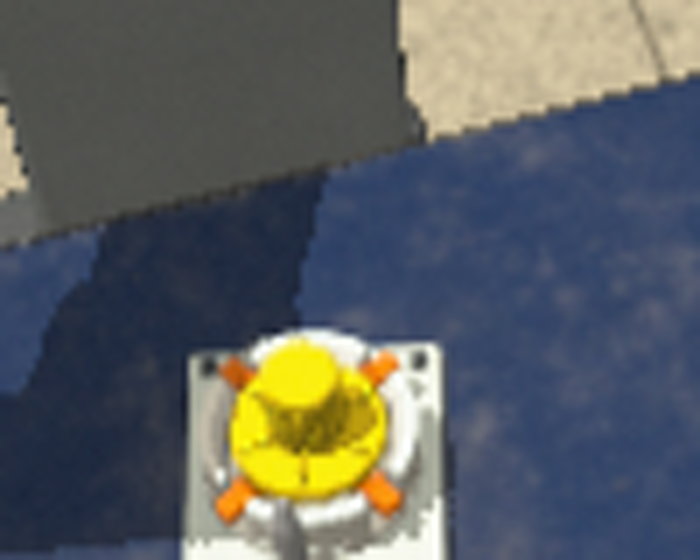

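View pics/t5.png

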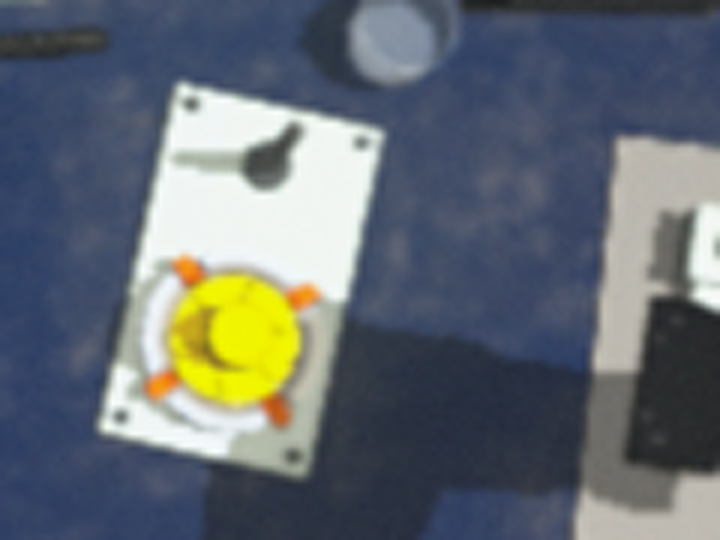

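View pics/s5b.png

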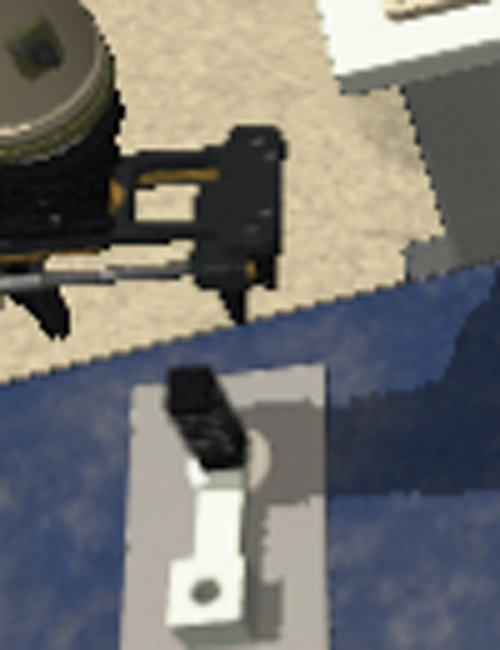

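The cap sits upright in the mouth, between the clips. The pusher is clear, so I'll go down to its handle.

Emit:
drive_tool --moves "0 -0.001 -0.03 0 0;0 0 -0.03 0 0;0 0 -0.03 0 0;0 0 -0.02 0 0;0 0 -0.008 0 0;0 0 0 0 0;0 0 0 0 0.9;0 0 0 0 0.9;0 0 0 0 0.9;0 0 0 0 0.9;0 0 0 0 0.9;0 0 0 0 0.9;0 0 0 0 0.9" --newtons 50

```text
time: 11.62
ee_pos: [0.4486, -0.2718, 0.0755]
eef_rot: [0.073, 0.703, -0.073, 0.703]
ft_force: [0.5, 0.0, -2.8]
width: 0.0259
```

```bash
python3 - <<'E'
from m import *
st()
print("knob",atz("side0" and "s5",*raw((298,375),(165,150),7),.094),atz("t5",*raw((240,333),(260,140),6),.094))
snap("side","s6",(80,160,180,280),5)
E
```

```text
t 11.62 p [ 0.4486 -0.2718  0.0755] jaw 78.22 down [-0.  0. -1.] F [ 0.5  0.  -2.8] w 0.0259 q7 1.63
knob [ 0.50570729 -0.01839534  0.094     ] [ 0.50455159 -0.01675756  0.094     ]
```

View pics/s6.png

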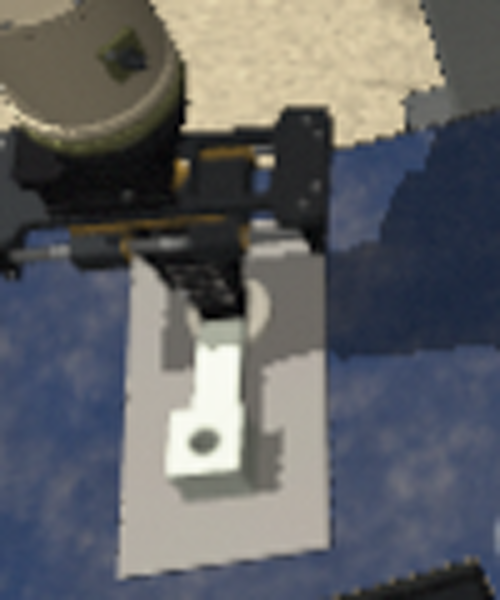

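Emit:
drive_tool --moves "0 0 0.02 0 0.9;0 0 0.035 0 0.9;0 0 0.035 0 0.9;0 0 0.035 0 0.9;0 0 0.035 0 0.9;0 0 0.025 0 0.9;0 0 0 0 0.9;0.007 0.032 0 -0.4 0.9;0.007 0.032 0 -0.4 0.9;0.007 0.032 0 -0.4 0.9;0.007 0.032 0 -0.4 0.9;0.007 0.032 0 -0.4 0.9;0.007 0.032 0 -0.4 0.9;0.007 0.032 0 -0.4 0.9;0.007 0.031 0 0 0.9;0 0 0 0 0.9;0 0 0 0 0.9;0 0 0 0 0.9"

```text
time: 13.92
ee_pos: [0.5042, -0.0181, 0.2599]
eef_rot: [0.09, 0.702, -0.09, 0.701]
ft_force: [-0.4, 1.0, -3.4]
width: 0.026
```

```bash
python3 - <<'E'
from m import *
st()
snap("side","s7",(150,100,270,270),3.5*1);snap("top","t7",(260,120,360,220),6)
E
```

```text
t 13.93 p [ 0.5042 -0.0181  0.2599] jaw 75.32 down [-0.001 -0.    -1.   ] F [-0.4  1.  -3.4] w 0.026 q7 1.18
```

View pics/s7.png

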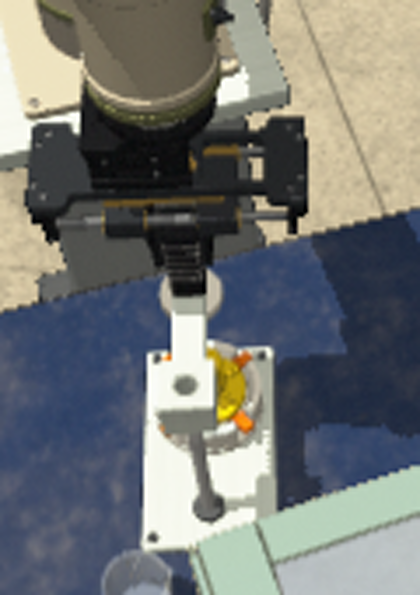

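View pics/t7.png

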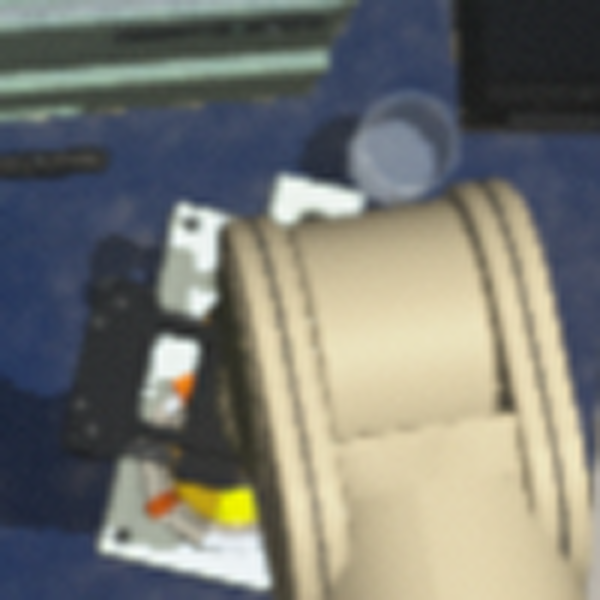

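```bash
python3 - <<'E'
from m import *
show("s7","s7b",(185,180,235,240),10)
a=np.radians(-14.68);p=np.array([.5042,-.0181]);b=p+.1*np.array([np.cos(a),np.sin(a)])
print("pred bore",b)
for h in(.224,.228,.232):print(h,"proj",(proj("s7",[*b,h])[0]-[185,180])*10)
for h in(.162,.165):print("rodtip",(proj("s7",[.5046+.1*np.cos(-.2555),-.0173+.1*np.sin(-.2555),h])[0]-[185,180])*10)
E
```

```text
pred bore [ 0.60093563 -0.04344203]
0.224 proj [173.81979066 303.42529346]
0.228 proj [172.29264534 295.67183472]
0.232 proj [170.75482207 287.86508561]
rodtip [199.72837001 417.63816431]
rodtip [198.70645583 412.39811009]
```

View pics/s7b.png

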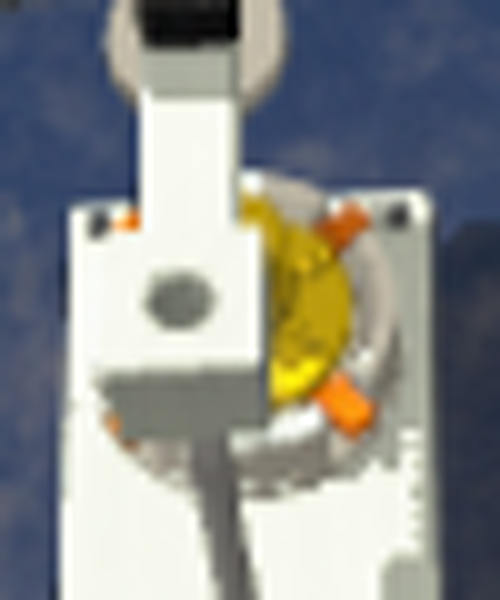

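Emit:
drive_tool --moves "0.0005 0.0005 -0.01 0 0.9;0 0 -0.01 0 0.9;0 0 -0.01 0 0.9;0 0 -0.01 0 0.9;0 0 0 0 0.9"

```text
time: 14.65
ee_pos: [0.5046, -0.0164, 0.2196]
eef_rot: [0.09, 0.702, -0.09, 0.701]
ft_force: [0.1, 0.4, -2.2]
width: 0.0256
```

```bash
python3 - <<'E'
from m import *
s=st();print(s["torque"].round(2))
snap("side","s8",(175,150,235,240),6.5)
E
```

```text
t 14.65 p [ 0.5046 -0.0164  0.2196] jaw 75.42 down [-0.002  0.    -1.   ] F [ 0.1  0.4 -2.2] w 0.0256 q7 1.16
[ 0.04 -0.12  0.02]
```

View pics/s8.png

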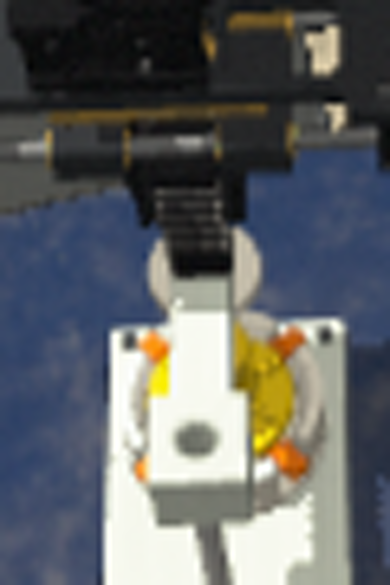

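Emit:
drive_tool --moves "0 -0.0005 -0.01 0 0.9;0 0 -0.01 0 0.9;0 0 -0.01 0 0.9;0 0 -0.01 0 0.9;0 0 -0.005 0 0.9;0 0 0 0 0.9;0 0 0 0 0.9"

```text
time: 15.58
ee_pos: [0.5053, -0.0168, 0.1759]
eef_rot: [0.09, 0.701, -0.09, 0.702]
ft_force: [0.3, 0.3, -4.1]
width: 0.0259
```

```bash
python3 - <<'E'
from m import *
s=st();print(s["torque"].round(2))
snap("side","s9",(175,150,235,240),6.5)
E
```

```text
t 15.57 p [ 0.5053 -0.0168  0.1759] jaw 75.42 down [ 0.001  0.    -1.   ] F [ 0.3  0.3 -4.1] w 0.0259 q7 1.12
[ 0.06 -0.12 -0.06]
```

View pics/s9.png

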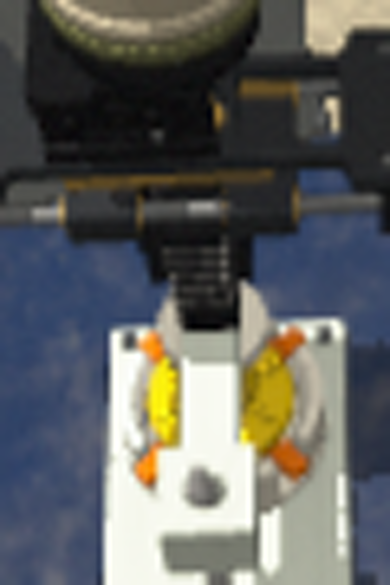

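Emit:
drive_tool --moves "0 0 -0.004 0 0.9;0 0 -0.004 0 0.9;0 0 -0.002 0 0.9;0 0 -0.002 0 0.9;0 0 -0.002 0 0.9;0 0 -0.002 0 0.9;0 0 -0.002 0 0.9" --newtons 60

```text
time: 16.5
ee_pos: [0.506, -0.0168, 0.1588]
eef_rot: [0.09, 0.701, -0.09, 0.702]
ft_force: [-3.9, 0.3, 19.6]
width: 0.0256
```

Emit:
drive_tool --moves "0 0 -0.002 0 0.9;0 0 -0.002 0 0.9;0 0 -0.002 0 0.9"

```text
time: 16.88
ee_pos: [0.5048, -0.017, 0.1513]
eef_rot: [0.09, 0.702, -0.09, 0.701]
ft_force: [-1.4, -0.7, 1.0]
width: 0.0257
```

Emit:
drive_tool --moves "0 0 -0.002 0 0.9;0 0 -0.002 0 0.9;0 0 0 0 0.9"

```text
time: 17.25
ee_pos: [0.5049, -0.0167, 0.1472]
eef_rot: [0.09, 0.702, -0.09, 0.701]
ft_force: [0.2, 0.0, -3.6]
width: 0.0257
```

Emit:
drive_tool --moves "0 0 -0.001 0 0.9;0 0 -0.001 0 0.9;0 0 0 0 0.9"

```text
time: 17.62
ee_pos: [0.5051, -0.0169, 0.1455]
eef_rot: [0.09, 0.701, -0.09, 0.701]
ft_force: [-0.5, -1.1, -2.2]
width: 0.0255
```

Emit:
drive_tool --moves "0 0 -0.001 0 0.9;0 0 -0.001 0 0.9;0 0 0 0 0.9"

```text
time: 18.0
ee_pos: [0.5054, -0.0168, 0.1454]
eef_rot: [0.089, 0.701, -0.09, 0.702]
ft_force: [-7.4, 0.2, 18.9]
width: 0.0262
```

Emit:
drive_tool --moves "0 0 -0.001 0 0.9;0 0 0 0 0.9;0 0 0 0 0.9"

```text
time: 18.38
ee_pos: [0.5055, -0.0167, 0.1454]
eef_rot: [0.089, 0.701, -0.09, 0.702]
ft_force: [-11.9, -0.5, 30.4]
width: 0.0259
```

```bash
python3 - <<'E'
from m import *
s=st();print(s["torque"].round(2))
snap("side","s10",(175,150,235,240),6.5)
E
```

```text
t 18.38 p [ 0.5055 -0.0167  0.1454] jaw 75.42 down [ 0.001 -0.002 -1.   ] F [-11.9  -0.5  30.4] w 0.0259 q7 1.09
[-0.07  3.49  0.  ]
```

View pics/s10.png

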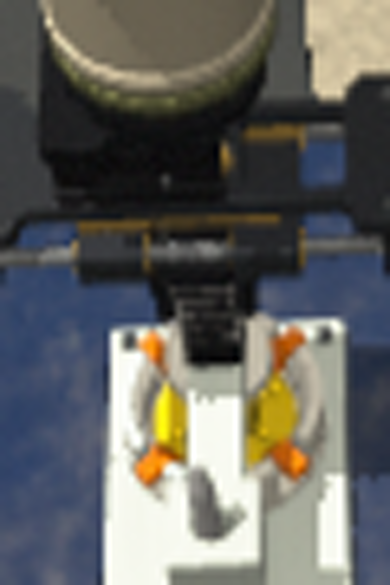

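Emit:
drive_tool --moves "0 0 0.003 0 0.9;0 0 0.005 0 0.9;0 0 0.01 0 0.9;0 0 0.015 0 0.9;0 0 0.015 0 0.9;0 0 0.02 0 0.9;0 0 0.02 0 0.9;0 0 0.02 0 0.9;0 0 0.012 0 0.9;0 0 0 0 0.9"

```text
time: 19.68
ee_pos: [0.5055, -0.0169, 0.2634]
eef_rot: [0.09, 0.701, -0.09, 0.702]
ft_force: [0.2, 0.3, -3.1]
width: 0.0257
```

```bash
python3 - <<'E'
from m import *
s=st();print(s["torque"].round(2))
snap("side","s11",(150,130,250,240),5.3);show("s11","s11b",(185,185,245,230),13)
E
```

```text
t 19.68 p [ 0.5055 -0.0169  0.2634] jaw 75.41 down [ 0.001 -0.    -1.   ] F [ 0.2  0.3 -3.1] w 0.0257 q7 1.18
[ 0.12 -0.08 -0.03]
```

View pics/s11.png

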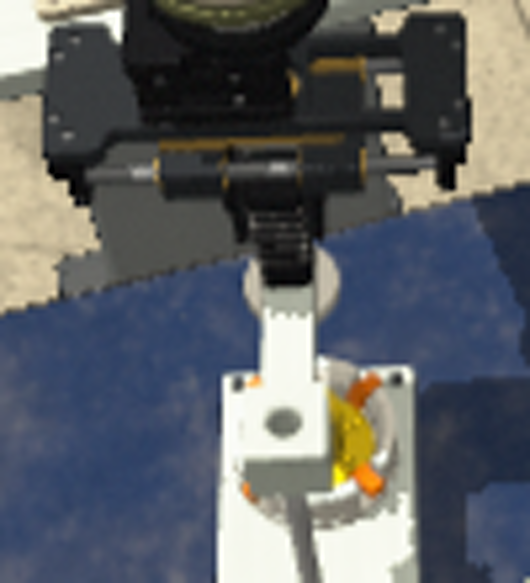

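View pics/s11b.png

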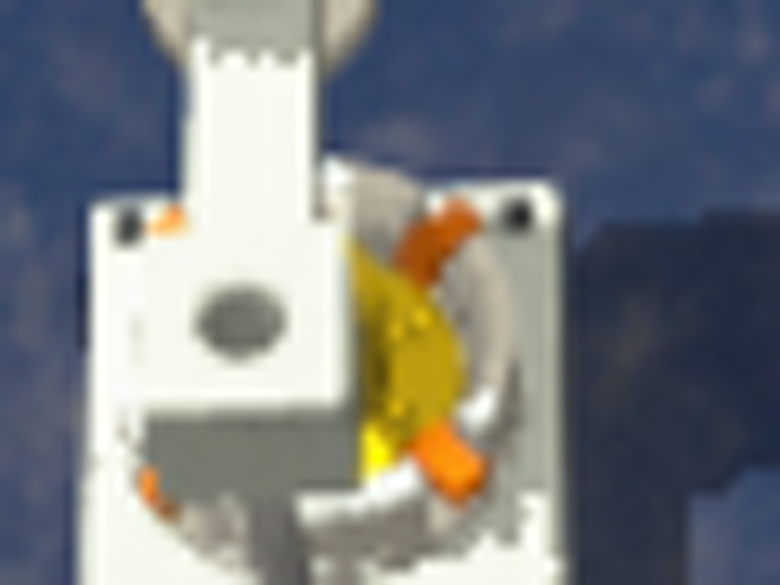

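Emit:
drive_tool --moves "-0.007 -0.032 0 0.4 0.9;-0.007 -0.032 0 0.4 0.9;-0.007 -0.032 0 0.4 0.9;-0.007 -0.032 0 0.4 0.9;-0.007 -0.032 0 0.4 0.9;-0.007 -0.032 0 0.4 0.9;-0.007 -0.032 0 0.4 0.9;-0.0075 -0.031 0 0 0.9;0 0 0 0 0.9;0 0 0 0 0.9;0 0 0 0 0.9"

```text
time: 21.1
ee_pos: [0.4489, -0.2708, 0.2624]
eef_rot: [0.072, 0.704, -0.072, 0.703]
ft_force: [-0.3, 0.4, -3.3]
width: 0.0254
```

```bash
python3 - <<'E'
from m import *
st()
snap("side","s12",(185,185,245,230),13);show("s12","s12b",(80,120,180,260),4.2);snap("top","t12",(270,170,330,215),13)
E
```

```text
t 21.1 p [ 0.4489 -0.2708  0.2624] jaw 78.31 down [-0.  0. -1.] F [-0.3  0.4 -3.3] w 0.0254 q7 1.75
```

View pics/s12.png

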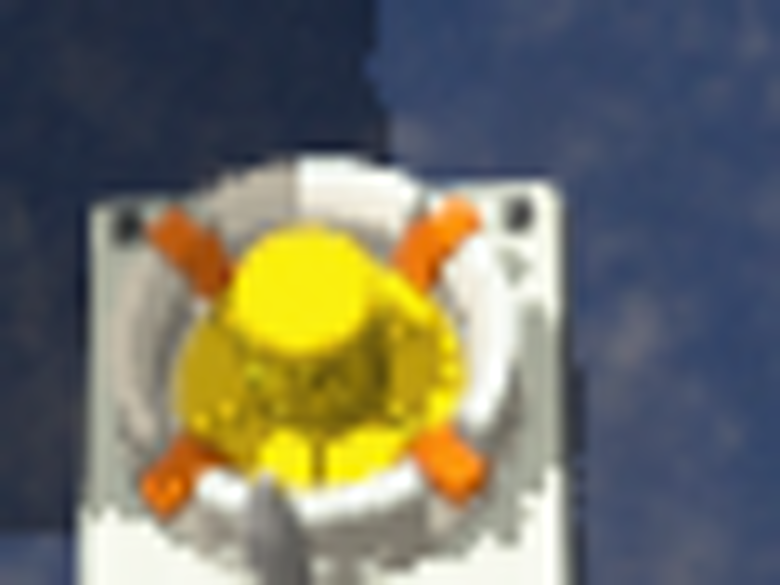

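View pics/t12.png

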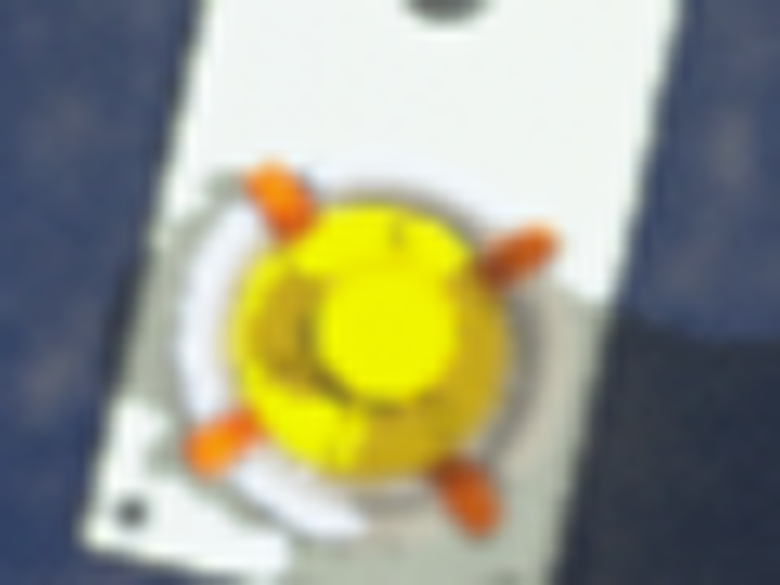

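View pics/s12b.png

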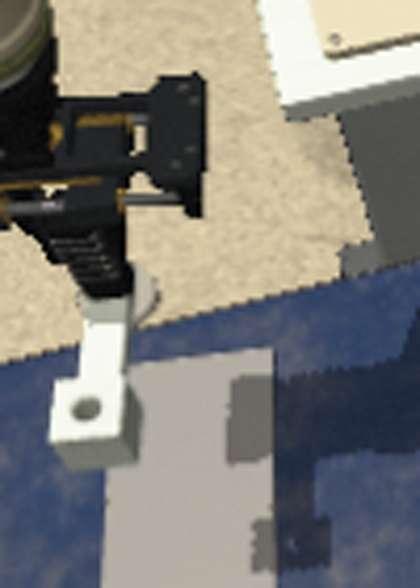

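```bash
python3 - <<'E'
from m import *
a,d=ray("s12",*raw((301,290),(185,185),13));b,e=ray("t12",*raw((385,330),(270,170),13))
A=np.stack([d,-e],1);t=np.linalg.lstsq(A,b-a,rcond=None)[0];print((a+d*t[0]).round(4),(b+e*t[1]).round(4))
E
```

```text
[ 0.5062 -0.0187  0.073 ] [ 0.5065 -0.0175  0.0729]
```

Emit:
drive_tool --moves "0 0 -0.04 0 0.9;0 0 -0.04 0 0.9;0 0 -0.04 0 0.9;0 0 -0.03 0 0.9;0 0 -0.02 0 0.9;0 0 -0.01 0 0.9;0 0 -0.003 0 0.9;0 0 0 0 0.9;0 0 0 0 0.9"

```text
time: 22.32
ee_pos: [0.449, -0.2722, 0.0803]
eef_rot: [0.072, 0.703, -0.073, 0.704]
ft_force: [0.0, -0.3, -1.9]
width: 0.0254
```

The two views put the knob top at 73 mm, and a seated cap should be at 74 mm, so it is home. Now I'll set the pusher down.

Emit:
drive_tool --moves "0 0 -0.002 0 0.9;0 0 -0.001 0 0.9;0 0 -0.001 0 0.9;0 0 -0.001 0 0.9;0 0 0 0 0.9;0 0 0 0 0.9"

```text
time: 23.08
ee_pos: [0.4486, -0.2718, 0.0754]
eef_rot: [0.072, 0.703, -0.073, 0.703]
ft_force: [-4.6, 1.5, 9.9]
width: 0.0258
```

Emit:
drive_tool --moves "0 0 0.0005 0 0.9;0 0 0 0 0.55;0 0 0 0 0.3;0 0 0 0 0;0 0 0 0 0;0 0 0 0 0;0 0 0.02 0 0;0 0 0.04 0 0;0 0 0.05 0 0;0 0 0.05 0 0;0 0 0 0 0;0 0 0 0 0"

```text
time: 24.58
ee_pos: [0.4484, -0.2718, 0.2354]
eef_rot: [0.072, 0.703, -0.073, 0.703]
ft_force: [0.4, -0.1, -0.7]
width: 0.0871
```

```bash
python3 - <<'E'
from m import *
st()
snap("side","s13",None,1.5);snap("top","t13",None,1.5);show("s13","s13b",(80,160,240,280),5)
E
```

```text
t 24.57 p [ 0.4484 -0.2718  0.2354] jaw 78.22 down [ 0. -0. -1.] F [ 0.4 -0.1 -0.7] w 0.0871 q7 1.74
```

View pics/s13b.png

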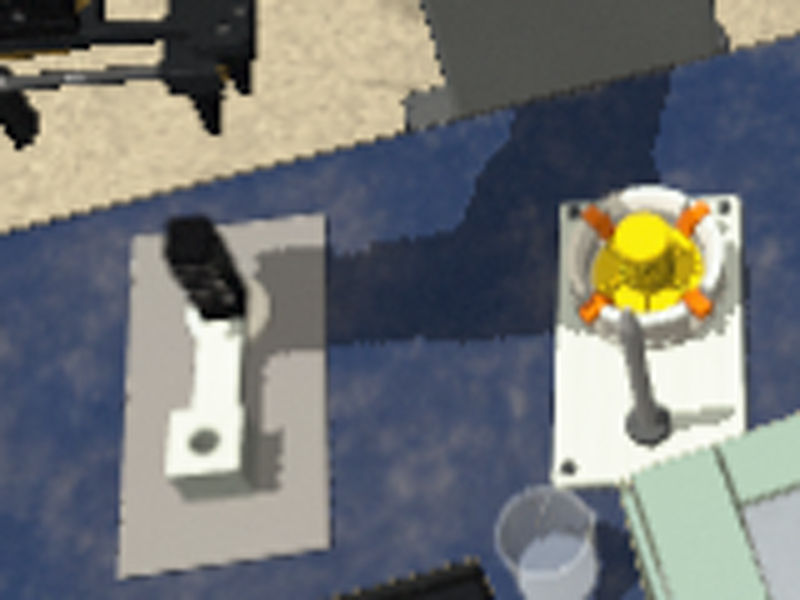

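View pics/t13.png

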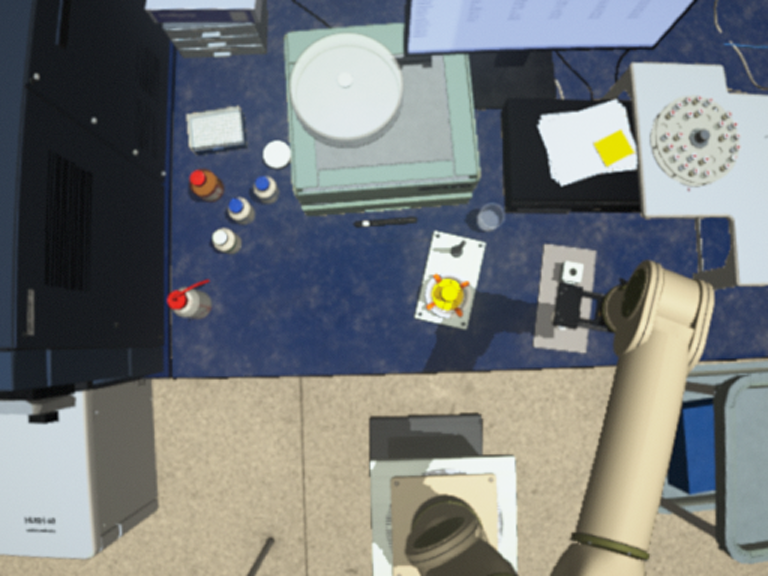

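The pusher stands upright on its mat. The cap is under the clips, the bystanders haven't moved, and the gripper is clear.

```bash
python3 -c "
from h import *
print(ticket.close_job())"
```

```text
the job is handed in; nothing more can be done
None
```

The job is done and handed in at about 24.6 s of the 61 s allowed.

- **Cap:** I laid it knob up on the clips and let go of it. I then pressed it home with the pusher guided on the rod. The clips gave way at about 20 N on the wrist reading, above the 11–16 N stated. I pressed on to about 30 N against the floor, where the tool stopped at the height expected for a seated cap.
- **Side force:** at full press the wrist also read about 12 N sideways. It went away as soon as the pusher was lifted.
- **Pusher:** I lifted it off the rod and stood it back on its mat, very close to where it started. The mat took about 10 N as it was set down.

In the last pictures all four clips lie over the flange. Before the pusher was set down, the two cameras put the knob top at 73 mm, against 74 mm expected. The pusher stands upright, the wash bottle, beaker and marker look unmoved, and the open gripper is clear of everything. None of these checks failed or disagreed.

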